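# Seat the vial board in the sampler and lock it

## Robot

A 7-joint arm with a two-finger parallel gripper is mounted at the origin on a cart in front of the work surface, level with it; the furniture and walls round the work are solid. World frame = base frame: x ahead of the robot, y to its left, z up, the work surface at z = 0. Lengths are in m, angles in rad, forces in N, time in s.
With the tool pointing down it reaches from about 0.35 to 0.9 m from the base axis. Payload 7.2 kg.
Tool frame: the origin (TCP) lies at the very end of the fingers, on their centre line; the grasp point (between the pads) lies 19 mm behind it (hold_point_z is the distance from the TCP to the grasp point, in m); z points along the fingers, y is the line along which they close (so a half turn about z gives the same grasp; the last joint's range is limited). The gripper opens to 88 mm and grips with 3 to 60 N. Pads are 20 mm wide; open, the fingers measure 115 mm over their backs; the gripper's body (75 mm by 178 mm) begins 61 mm behind the grasp point.
Start: joints at [-1.405, 0.411, -0.013, 1.596, 0.006, 1.134, -0.082], TCP at [0.145, 0.608, 0.223] pointing down, gripper open.
Joint ranges: [-2.95, 2.95], [-0.29, 1.99], [-1.47, 1.44], [0.14, 2.54], [-1.03, 4.17], [0.13, 1.85], [-2.86, 2.86]. Speed limits (rad/s): [2.39, 2.39, 3.01, 3.01, 3.14, 3.14, 3.14].

## Interface

Orientations are given as a unit quaternion [x, y, z, w].
In Python, from station import observe, snapshot, get_calibration, job_done, hold_point_z gives the robot as it stands.
- The arm moves only by the tool play_rows, never from a script. Its argument "series" is a list of rows, each a list of 7 numbers: the turn, a rotation vector about the tool's x, y, z in degrees, then the shift along the tool's x, y, z in mm, then the finger opening in mm, from 0 to 87.8. In form: [[rx, ry, rz, x, y, z, grip], ...]. A call has 1 to 8 rows; each row shifts and turns the commanded pose from where the row before left it, along the tool's axes as they then stand; what a row does not reach is not made up. A row lasts 1/12 s, in which the tool goes at most 41.7 mm and 7.16 degrees, less where a joint would pass 70% of its speed; a pose out of reach is approached as far as the arm can. A call is refused whole if a number of a shift passes 41.7 or a number of a turn 7.16, either way. A call with a gripper value outside its range is refused whole. The fingers move at their own pace and stop on an object; "squeeze" is the grip in N (left out, the last holds). Time passes only in rows, so rows that do not move let the fingers close. It gives the time, the measured TCP pose, the force, the opening and the grip force at its end, in the units of the state.
- observe(): the state, without advancing time (a new reading comes with each control period).
- snapshot(name): name is "scene" or "top" or "wrist"; returns (picture, depth): 480x640x3 uint8, red, green, blue; 480x640 float32, m along the optical axis (not along the pixel's ray), 0 where there is no reading.
- get_calibration(name): a dict with "mtx" (3x3 intrinsics, pixels), "extrinsics" (4x4, takes a point from camera to world coordinates); the wrist camera has in their place "T_tool_cam" (4x4, takes a point from camera to tool coordinates, whose origin is the TCP and whose axes are the flange's). Camera axes: x right, y down, z forward; pixel columns grow to the right and rows downward; lengths in m; the calibration is good to about 2 mm. The wrist camera is an equidistant fisheye: a pixel r from the principal point sees the ray r / f radians off the axis. A picture is of the moment at which its call begins: read the wrist's pose just before it. get_calibration takes no time and is no camera call.
- job_done(): hands the job in; it is judged then, once.
The state is a dict: "time_s": time; "q": joint angles; "joint_vel": joint speeds; "joint_torque": joint torques, N m; "tool_pos": TCP position; "ee_rot": TCP orientation; "contact_force": force on the tool from outside, world axes, zero at the start; "wrist_torque": the same for the moment, N m; "grip_width": finger opening in m; "grasp_force": force on a finger pad.
Only numpy, scipy, OpenCV 4.12 (cv2) and the standard library are available. Lean on these libraries where they do the work, as an engineer would, in place of code of your own. Each camera call takes 0.05 s, during which the arm holds its last target. There are 200 camera calls.

## Task

The black vial board stands part-way along the sampler's loading rails. Push it along the rails with the fingertips, gently, until you feel it drop into its locating notches, then push the swivel catch all the way round with a fingertip so that it lies over the board's edge and locks it. Do not grasp or lift anything, leave the vials standing untouched in their sockets, and do not disturb the things around the sampler.

Things in the scene. Friction and masses are not known exactly. Their poses are not given: they have to be found in the camera images.
- sampler: bench sampler, fixed: low white housing 340 mm (x) x 200 mm (y), deck 30 mm high, two aluminium rails on it, needle column at its far end. Origin: centre of its underside, on the worktop; +x runs along the rails, away from the robot towards the column (the direction to push), +y left, z up. Rail tops at 44 mm; side guides up to 58 mm leave the board 1.5 mm play each side
- seat (a point): where the board's origin lies when it is seated: x = 20 mm, z = 38 mm in the sampler's frame, axes as the sampler's. Each rail has two tracks with one notch each, 15 mm long and 6 mm deep; the board's four feet fall into the four notches together (play 1.5 mm to and fro), and the far walls then stop it firmly
- needle (a point): tip of the sampling needle, 128 mm above the worktop, x = 70 mm in the sampler's frame. Its arm reaches from the column back to x = 53 mm; the column stands at x = 116 to 160 mm, 266 mm high, 90 mm wide
- vial_board: black plate on the rails: 160 mm (x) x 124 mm (y) x 12 mm, on four round polymer feet of 12 mm diameter. 0.4 to 0.65 kg, with 0.12 kg of vials; slides easily (1 to 3 N). Origin: plate's centre, at the level of the feet's undersides (plate top 21 mm above); axes as the sampler's. Starts at x = -70 to -35 mm, z = 44 mm in the sampler's frame; seated it has dropped 6 mm
- push_face (a point): middle of the board's upright near end face, towards the robot: 80 mm behind the board's origin, 21 mm above it. In the middle, 56 mm wide, a 5 mm thick push lip makes the face 24 mm high (12 mm above and below this point); beside the lip the plate's 12 mm edge is flush with it. Ahead of the lip the plate is bare for 70 mm up to the first vials
- catch (a joint): swivel catch right of the rails, rad: 0 = open, arm pointing back to the robot (sampler's -x); turns clockwise seen from above to the stop at 1.57 = closed, arm pointing to the sampler's +y over the board's right edge. Starts at 0 to 0.2, stays where it is left, takes about 1 N at the pin. The arm passes 2.5 mm above the seated board but strikes a board that has not dropped
- catch_pin (a point): centre of the black upright finger pin on the end of the catch's steel arm: 10 mm in diameter, 21 mm high (10.5 mm above and below this point), 38 mm from the pivot; its centre is 77 mm above the worktop. The arm under it is 5 mm thick
- catch_pivot (a point): pivot axis of the catch at the arm's underside: x = -42 mm, y = -84.5 mm in the sampler's frame, 61.5 mm above the worktop; the screw head on it ends at 70.5 mm
- vial_b1: screw-cap vial, 28 mm diameter, 61 mm tall, 30 g, standing upright and loose in an 8 mm deep socket of the board, its foot 13 mm above the board's origin. The four vials stand, in any order, at (x, y) = (10, -36), (10, 36), (50, 0) and (50, 36) mm in the board's frame. Origin: centre of its underside
- vial_b2: screw-cap vial, 28 mm diameter, 61 mm tall, 30 g, standing upright and loose in an 8 mm deep socket of the board, its foot 13 mm above the board's origin. The four vials stand, in any order, at (x, y) = (10, -36), (10, 36), (50, 0) and (50, 36) mm in the board's frame. Origin: centre of its underside
- vial_b3: screw-cap vial, 28 mm diameter, 61 mm tall, 30 g, standing upright and loose in an 8 mm deep socket of the board, its foot 13 mm above the board's origin. The four vials stand, in any order, at (x, y) = (10, -36), (10, 36), (50, 0) and (50, 36) mm in the board's frame. Origin: centre of its underside
- vial_b4: screw-cap vial, 28 mm diameter, 61 mm tall, 30 g, standing upright and loose in an 8 mm deep socket of the board, its foot 13 mm above the board's origin. The four vials stand, in any order, at (x, y) = (10, -36), (10, 36), (50, 0) and (50, 36) mm in the board's frame. Origin: centre of its underside
- glass_beaker: clear 100 ml glass beaker, 56 mm wide, 70 mm tall, on the worktop left of the sampler. A bystander; origin: centre of its underside
- petri_dish: clear shallow dish with lid, 66 mm across, 12 mm high, on the worktop left of the sampler. A bystander; origin: centre of its underside
- marker: black and white marker pen, 131 mm long, 15 mm thick, lying on the worktop right of the sampler. A bystander; origin: centre of its underside
- rubber_stopper: grey rubber bung, 35 mm across, 28 mm high, on the worktop left of the sampler's near end. A bystander; origin: centre of its underside
- ph_box: small cardboard box, 46 x 62 x 22 mm, on the worktop right of the sampler. A bystander; origin: centre of its underside

How it is judged:
On the way, in this order (a step that is already met when the one before it is completed fails the run):
1. the board has dropped into its notches (x of vial_board in the frame of sampler between 0.017 and 0.023 m and z of vial_board in the frame of sampler below 0.0397 m and angle between the z axis of vial_board and the z axis of sampler, either way round below 0.015 rad), for 0.2 s.
2. the catch is swung over the board's edge (all of step 1 and value of joint catch above 1.4 rad), for 0.1 s.
At the end, for the whole second after the job is handed in: The board lies down in its notches (within 3 mm of the seated place along the rails, no more than 1.7 mm above the notch floors, level within 0.015 rad) and is at rest, the catch is closed to beyond 1.40 rad over its edge, and all vials stand upright in their sockets (all of step 2 and z of each of vial_b1, vial_b2, vial_b3, vial_b4 in the frame of vial_board below 0.017 m and angle between the z axis of each of vial_b1, vial_b2, vial_b3, vial_b4 and the z axis of vial_board, either way round below 0.1 rad and linear speed of vial_board below 0.02 m/s); the robot touches nothing.
It fails at once if the board is lifted off the rails (more than 6 mm above them) (z of vial_board in the frame of sampler above 0.05 m).
It fails at once if the board is shoved with more than 40 N (contact force between the fingers and vial_board above 40 N).
It fails at once if a vial is lifted out of its socket or tipped (z of any of vial_b1, vial_b2, vial_b3, vial_b4 in the frame of vial_board above 0.021 m or angle between the z axis of any of vial_b1, vial_b2, vial_b3, vial_b4 and the z axis of vial_board, either way round above 0.3 rad).
It fails at once if the robot knocks or grips a vial (more than 1 N) (contact force between any of the arm, the fingers and vial_b1 above 1 N or contact force between any of the arm, the fingers and vial_b2 above 1 N or contact force between any of the arm, the fingers and vial_b3 above 1 N or contact force between any of the arm, the fingers and vial_b4 above 1 N).
It fails at once if a thing beside the sampler is moved by more than 15 mm (distance of any of glass_beaker, petri_dish, marker, rubber_stopper, ph_box from where it was at the start of the episode above 0.015 m).
It also fails if it takes over 42 s, if anything falls off the work surface, if the arm or the gripper's body presses on something with over 40 N, if the wrist force passes 120 N, or if a joint passes its speed limit or range.

## Working session

There is one attempt and no reset: what is moved stays moved. The work goes in short steps, Python scripts to look and compute and a tool call to move; the robot and the scene stay as the last step left them, time stands still between calls to the robot, and variables do not carry over. Pictures are saved under pics/ and viewed, at most 10 in all, crops included, and the job is handed in when it is done.

Besides the shell and the picture viewer there is one more tool, called after "Emit:" in YAML: its name, and indented under it one key for each argument. play_rows: Moves the arm, as the interface text tells. Its arguments: {"type":"object","properties":{"series":{"type":"array"},"squeeze":{"type":"number"}},"required":["series"]}

```bash
mkdir -p pics
python3 - <<'E'
from station import *
import cv2,numpy as np
s=observe();print(s)
for n in("scene","top"):
    p,d=snapshot(n);cv2.imwrite(f"pics/{n}0.png",p[:,:,::-1]);np.savez(f"{n}0.npz",p=p,d=d)
    c=get_calibration(n);print(n,c["mtx"],c["extrinsics"])
E
```

```text
{'time_s': 0.0, 'q': array([-1.4051905 ,  0.41190875, -0.01274677,  1.59705742,  0.00556521,
        1.1343303 , -0.08221047]), 'joint_vel': array([ 6.35382640e-04,  4.45474019e-06,  1.42201715e-04,  1.16004002e-03,
       -5.54908924e-04,  9.33952052e-04, -7.76284061e-04]), 'joint_torque': array([-5.35322688e-04, -5.87957883e+01,  6.41393568e-01, -2.91064793e+01,
       -5.38891589e-02,  1.82634930e-02,  1.38851042e-04]), 'tool_pos': array([0.14468989, 0.60747579, 0.22179792]), 'ee_rot': array([ 1.16621214e-01,  9.93176115e-01, -8.32346385e-04, -6.07088325e-05]), 'contact_force': array([-0.39997219,  0.05808894, -0.50749204]), 'wrist_torque': array([-0.00891186, -0.00474904, -0.02506247]), 'grasp_force': 0.0, 'grip_width': 0.08773258818628046}
scene [[539.74564624   0.         314.02157755]
 [  0.         539.74564624 238.87256899]
 [  0.           0.           1.        ]] [[-0.89849035 -0.27870799  0.33917098  0.31984706]
 [-0.43854885  0.60461227 -0.66492022  0.5829524 ]
 [-0.01974836 -0.74616745 -0.66546536  0.64896419]
 [ 0.          0.          0.          1.        ]]
top [[583.03239645   0.         321.64934349]
 [  0.         583.03239645 240.66111884]
 [  0.           0.           1.        ]] [[ 0.16906885 -0.96499253  0.20051221  0.40461209]
 [-0.98559946 -0.16616583  0.03134665  0.00963715]
 [ 0.00306899 -0.20292447 -0.97918958  1.11307688]
 [ 0.          0.          0.          1.        ]]
```

View pics/top0.png

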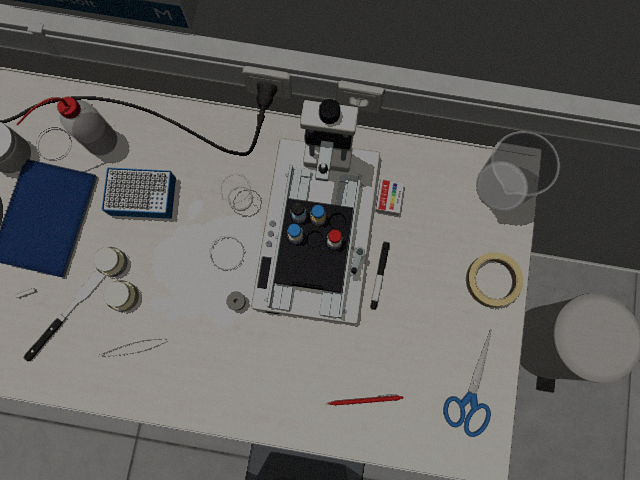

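View pics/scene0.png

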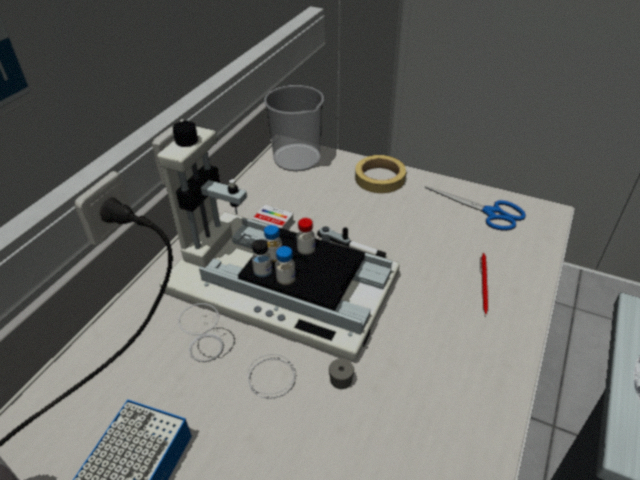

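The top view shows the housing's near corners at about (253,308) and (358,323), the black board between (275,285), (341,293), (354,206) and (290,197), and the catch near (355,265). The scene view agrees with this.

```bash
cat > h.py <<'E'
import numpy as np,cv2
from station import *
def cast(n,px,z):
    c=get_calibration(n);T=c["extrinsics"]
    px=np.atleast_2d(np.asarray(px,float))
    r=(np.linalg.inv(c["mtx"])@np.c_[px,np.ones(len(px))].T).T@T[:3,:3].T
    return T[:3,3]+r*((np.asarray(z)-T[2,3])/r[:,2])[:,None]
E
python3 - <<'E'
from h import *
D=np.load("top0.npz");p=D["p"]
hsv=cv2.cvtColor(p,cv2.COLOR_RGB2HSV)
c=p[130:340,240:400]; cv2.imwrite("pics/topcrop.png",cv2.resize(c,None,fx=3.75,fy=2.8571*1.0,interpolation=2)[:,:,::-1]) if 0 else cv2.imwrite("pics/topcrop.png",cv2.resize(p[190:330,245:400],None,fx=5,fy=4.28*0+4.2,interpolation=2)[:,:,::-1])
m=(p.max(2)<50).astype(np.uint8); m[:,:265]=0;m[:,362:]=0;m[:195]=0;m[300:]=0
m=cv2.morphologyEx(m,cv2.MORPH_CLOSE,np.ones((15,15)));m=cv2.morphologyEx(m,cv2.MORPH_OPEN,np.ones((9,9)))
cs,_=cv2.findContours(m,0,1);k=max(cs,key=cv2.contourArea)
b=cv2.boxPoints(cv2.minAreaRect(k));print(b);w=cast("top",b,.065);print(w)
print([np.linalg.norm(w[i]-w[(i+1)%4]) for i in range(4)])
h=cast("top",[[253,308],[358,323],[380,152]],.03);print(h,np.linalg.norm(h[0]-h[1]))
for n,z in(("red",(0,5)),("blue",(100,115))):
    mm=cv2.inRange(hsv,(z[0],130,70),(z[1],255,255));mm[:,:265]=0;mm[:,365:]=0;mm[:195]=0;mm[300:]=0
    nn,_,st,ce=cv2.connectedComponentsWithStats(mm)
    for i in range(1,nn):
        if st[i,4]>30:print(n,st[i],ce[i],cast("top",ce[i],.118))
E
```

```text
[[263.24887 286.8939 ]
 [268.6304  198.09885]
 [360.08237 203.64139]
 [354.70084 292.43643]]
[[ 0.51731224  0.13269447  0.065     ]
 [ 0.68229824  0.15425181  0.065     ]
 [ 0.70069974 -0.01539311  0.065     ]
 [ 0.53538238 -0.03165585  0.065     ]]
[np.float64(0.16638840049440856), np.float64(0.17064001256591435), np.float64(0.16611533668397074), np.float64(0.16534072795080443)]
[[ 0.47928453  0.14807892  0.03      ]
 [ 0.48498054 -0.04794231  0.03      ]
 [ 0.82067018 -0.03837438  0.03      ]] 0.19610397207345726
red [328 230  13  12  88] [334.47727273 235.27272727] [[0.62165165 0.02103856 0.118     ]]
blue [311 205  13  12 123] [317.44715447 210.57723577] [[0.66046996 0.05793986 0.118     ]]
blue [288 224  13  12 129] [293.88372093 229.45736434] [[0.61986502 0.09275444 0.118     ]]
```

View pics/topcrop.png

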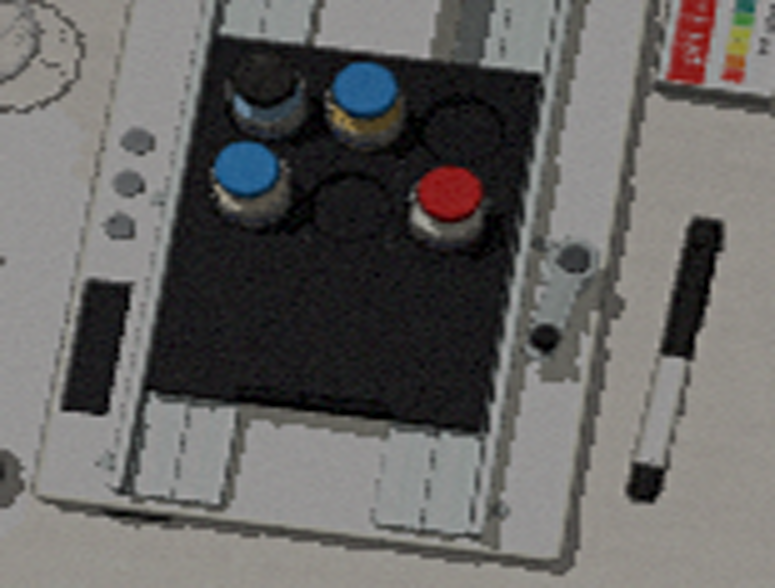

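The crop shows the board's corners clearly: TL (215,37), TR (540,72), BR (488,432) and BL (148,393). The catch pin top is at (545,334), the pivot screw at (574,258), and the housing's near edge runs from (38,495) to (568,568).

Run:
```python
from h import *
f=lambda a:np.array(a)/[5,4.2]+[245,190]
w=cast("top",f([[215,37],[540,72],[488,432],[148,393]]),.065);print("board",w,w.mean(0))
print([np.linalg.norm(w[i]-w[(i+1)%4]) for i in range(4)])
print("pin",cast("top",f([545,332]),.0875),"piv",cast("top",f([574,258]),.0705))
print("house",cast("top",f([[38,490],[568,556]]),.03))
# rails edges guide tops .058
print("guideL",cast("top",f([[122,480],[215,5]]),.058),"guideR",cast("top",f([[490,530],[560,5]]),.058))
```

```text
board [[ 0.68708025  0.11843997  0.065     ]
 [ 0.69181123 -0.00347026  0.065     ]
 [ 0.53093512 -0.01027438  0.065     ]
 [ 0.52671556  0.1136179   0.065     ]] [0.60913554 0.05457831 0.065     ]
[np.float64(0.12200199082828575), np.float64(0.1610199327954072), np.float64(0.12396411659843487), np.float64(0.16043716982165349)]
pin [[ 0.57356438 -0.02296005  0.0875    ]] piv [[ 0.61016379 -0.02878271  0.0705    ]]
house [[ 0.48157778  0.14928377  0.03      ]
 [ 0.48628656 -0.04885557  0.03      ]]
guideL [[0.48893959 0.11659699 0.058     ]
 [0.70357901 0.12184971 0.058     ]] guideR [[ 0.49034436 -0.017934    0.058     ]
 [ 0.72564148 -0.00606457  0.058     ]]
```

Emit:
play_rows:
  series:
    - [0,0,-5.07,0,0,0,0]
    - [0,0,-5.07,0,0,0,0]
    - [0,0,-5.06,0,0,0,0]
    - [0,0,0,-18.2,-31.5,0,0]
    - [0,0,0,-18.2,-31.5,0,0]
    - [0,0,0,-18.2,-31.5,0,0]
    - [0,0,0,-18.2,-31.5,0,0]
    - [0,0,0,-18.2,-31.5,0,0]
  squeeze: 10

```text
time_s: 0.77
tool_pos: [0.2413, 0.4516, 0.2222]
ee_rot: [-0.016, 1.0, -0.0, -0.0]
contact_force: [0.5, 0.4, 0.6]
grip_width: 0.0379
grasp_force: 0.0
```

Emit:
play_rows:
  series:
    - [0,0,0,-18.2,-31.5,0,0]
    - [0,0,0,-18.2,-31.5,0,0]
    - [0,0,0,-18.2,-31.5,0,0]
    - [0,0,0,-18.2,-31.5,0,0]
    - [0,0,0,-18.2,-31.5,0,0]
    - [0,0,0,-18.2,-31.5,0,0]
    - [0,0,0,-18.2,-31.5,0,0]
    - [0,0,0,-18.2,-31.5,0,0]

```text
time_s: 1.43
tool_pos: [0.3946, 0.2043, 0.2226]
ee_rot: [-0.016, 1.0, 0.0, -0.0]
contact_force: [1.8, 0.7, -0.9]
grip_width: 0.0007
grasp_force: 0.0
```

Emit:
play_rows:
  series:
    - [0,0,0,-18.2,-31.5,0,0]
    - [0,0,0,-18.2,-31.5,0,0]
    - [0,0,0,-18.2,-31.5,0,0]
    - [0,0,0,-18.2,-31.5,0,0]
    - [0,0,0,-18.2,-31.5,0,0]
    - [0,0,0,0,0,0,0]
    - [0,0,0,0,0,0,0]
    - [0,0,0,0,0,0,0]

```text
time_s: 2.1
tool_pos: [0.4896, 0.052, 0.2222]
ee_rot: [-0.016, 1.0, 0.0, -0.001]
contact_force: [0.8, 0.2, 0.5]
grip_width: 0.0005
grasp_force: 0.0
```

Run:
```python
from h import *
s=observe();p,d=snapshot("wrist");c=get_calibration("wrist");print(c)
np.savez("w1.npz",p=p,d=d,pos=s["tool_pos"],q=s["ee_rot"]);cv2.imwrite("pics/w1.png",p[:,:,::-1])
```

```text
{'mtx': array([[371.64829954,   0.        , 322.88769111],
       [  0.        , 371.64829954, 240.03288773],
       [  0.        ,   0.        ,   1.        ]]), 'T_tool_cam': array([[-6.27140241e-05, -9.57877842e-01, -2.87175967e-01,
         7.86735527e-02],
       [ 9.99999968e-01, -1.29967870e-04,  2.15127058e-04,
         4.36408456e-04],
       [-2.43389091e-04, -2.87175944e-01,  9.57877820e-01,
        -1.62319993e-01],
       [ 0.00000000e+00,  0.00000000e+00,  0.00000000e+00,
         1.00000000e+00]])}
```

View pics/w1.png

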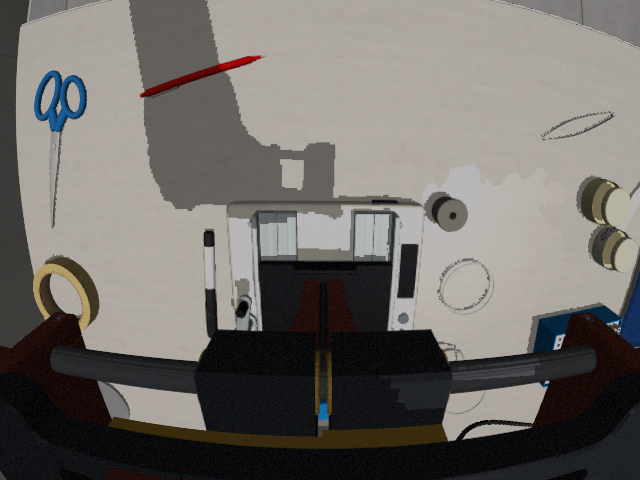

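The wrist view shows the board's near edge at row ~262, cols 258–392, the lip at cols 294–356, the housing's near corners at (230,203) and (422,203), the catch pin near (243,305), and the fingers at cols 300–350.

```bash
cat >> h.py <<'E'
from scipy.spatial.transform import Rotation as Ro
def wcast(px,z,pos,q):
    c=get_calibration("wrist");T=c["T_tool_cam"];K=c["mtx"];R=Ro.from_quat(q).as_matrix()
    v=(np.atleast_2d(np.asarray(px,float))-K[:2,2])/K[0,0];th=np.linalg.norm(v,axis=1,keepdims=True)
    r=np.c_[np.sin(th)*v/th,np.cos(th)]@(R@T[:3,:3]).T; o=pos+R@T[:3,3]
    return o+r*((z-o[2])/r[:,2])[:,None]
E
python3 - <<'E'
from h import *
D=np.load("w1.npz");p=D["p"]
A=(D["pos"],D["q"])
pr=lambda n,px,z:print(n,wcast(px,z,*A).round(4).tolist())
pr("housing",[[230,204],[422,204]],.03);pr("board near",[[258,262.5],[392,262.5]],.065);pr("lip",[[294,262],[356,262]],.077)
cv2.imwrite("pics/w1c.png",cv2.resize(p[190:335,215:435],None,fx=3.6,fy=3.6,interpolation=2)[:,:,::-1])
E
```

```text
housing [[0.4826, -0.0398, 0.03], [0.4765, 0.1507, 0.03]]
board near [[0.5301, -0.0062, 0.065], [0.5262, 0.1177, 0.065]]
lip [[0.5239, 0.0281, 0.077], [0.5223, 0.0828, 0.077]]
```

View pics/w1c.png

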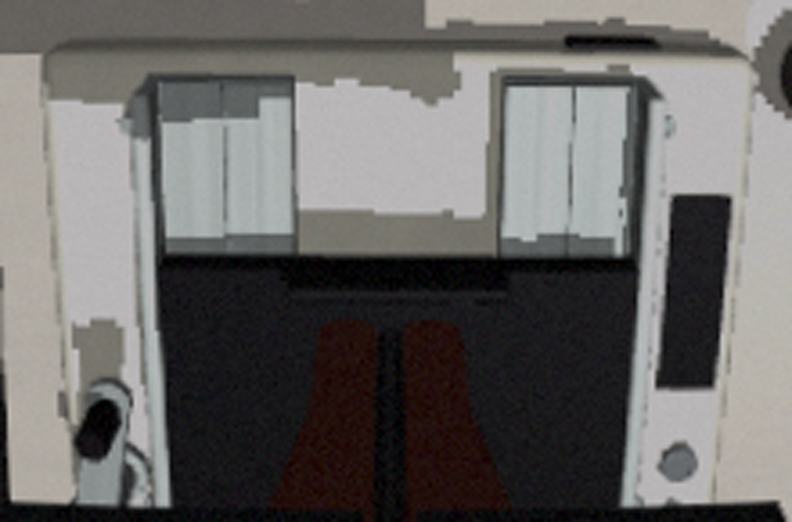

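The lip centre is at col ~325, about 2 mm left of the tool's centre line, and the view is square to the rails. I'll descend behind the lip.

Emit:
play_rows:
  series:
    - [0,0,0,0,2,34,0]
    - [0,0,0,0,0,34,0]
    - [0,0,0,0,0,34,0]
    - [0,0,0,0,0,34,0]
    - [0,0,0,0,0,32,0]
    - [0,0,0,0,0,0,0]
    - [0,0,0,0,0,0,0]

```text
time_s: 2.73
tool_pos: [0.4885, 0.0545, 0.0539]
ee_rot: [-0.017, 1.0, -0.0, -0.002]
contact_force: [0.2, 0.2, -0.5]
grip_width: 0.0002
grasp_force: 0.0
```

Emit:
play_rows:
  series:
    - [0,0,0,-4,0,0,0]
    - [0,0,0,-4,0,0,0]
    - [0,0,0,-4,0,0,0]
    - [0,0,0,-4,0,0,0]
    - [0,0,0,-3,0,0,0]
    - [0,0,0,-3,0,0,0]
    - [0,0,0,-3,0,0,0]
    - [0,0,0,-3,0,0,0]

```text
time_s: 3.4
tool_pos: [0.5183, 0.0545, 0.0547]
ee_rot: [-0.016, 1.0, 0.0, 0.0]
contact_force: [0.3, 0.5, 0.1]
grip_width: 0.0003
grasp_force: 0.0
```

Emit:
play_rows:
  series:
    - [0,0,0,-3,0,0,0]
    - [0,0,0,-3,0,0,0]
    - [0,0,0,-3,0,0,0]
    - [0,0,0,-3,0,0,0]
    - [0,0,0,-3,0,0,0]
    - [0,0,0,-3,0,0,0]

```text
time_s: 3.9
tool_pos: [0.5362, 0.0551, 0.0544]
ee_rot: [-0.016, 1.0, -0.0, -0.0]
contact_force: [-3.5, -0.8, -0.1]
grip_width: 0.0008
grasp_force: 1.3
```

Emit:
play_rows:
  series:
    - [0,0,0,-3,0,0,0]
    - [0,0,0,-3,0,0,0]
    - [0,0,0,-3,0,0,0]
    - [0,0,0,-2,0,0,0]
    - [0,0,0,-2,0,0,0]
    - [0,0,0,-2,0,0,0]

```text
time_s: 4.4
tool_pos: [0.5512, 0.0555, 0.0546]
ee_rot: [-0.016, 1.0, 0.0, -0.0]
contact_force: [-1.1, -0.5, -2.7]
grip_width: 0.0003
grasp_force: 1.0
```

Emit:
play_rows:
  series:
    - [0,0,0,-2,0,0,0]
    - [0,0,0,-2,0,0,0]
    - [0,0,0,-2,0,0,0]
    - [0,0,0,-2,0,0,0]
    - [0,0,0,-2,0,0,0]
    - [0,0,0,-2,0,0,0]
    - [0,0,0,-1,0,0,0]
    - [0,0,0,-1,0,0,0]

```text
time_s: 5.07
tool_pos: [0.5651, 0.056, 0.0547]
ee_rot: [-0.016, 1.0, 0.0, -0.0]
contact_force: [-1.6, -1.6, -0.9]
grip_width: 0.0
grasp_force: 1.2
```

Emit:
play_rows:
  series:
    - [0,0,0,-1,0,0,0]
    - [0,0,0,-1,0,0,0]
    - [0,0,0,-1,0,0,0]
    - [0,0,0,-1,0,0,0]
    - [0,0,0,-1,0,0,0]
    - [0,0,0,-1,0,0,0]

```text
time_s: 5.57
tool_pos: [0.5711, 0.0562, 0.0547]
ee_rot: [-0.016, 1.0, 0.0, 0.0]
contact_force: [-1.5, 0.3, -2.5]
grip_width: 0.0008
grasp_force: 0.9
```

Emit:
play_rows:
  series:
    - [0,0,0,-1,0,0,0]
    - [0,0,0,-1,0,0,0]
    - [0,0,0,-1,0,0,0]
    - [0,0,0,-1,0,0,0]

```text
time_s: 5.9
tool_pos: [0.5759, 0.0564, 0.055]
ee_rot: [-0.016, 1.0, 0.0, 0.001]
contact_force: [0.1, 0.6, -0.3]
grip_width: 0.0005
grasp_force: 0.0
```

Emit:
play_rows:
  series:
    - [0,0,0,-1,0,0,0]
    - [0,0,0,-1,0,0,0]
    - [0,0,0,-1,0,0,0]

```text
time_s: 6.15
tool_pos: [0.5779, 0.0564, 0.0547]
ee_rot: [-0.016, 1.0, 0.0, -0.0]
contact_force: [-3.5, -0.8, 1.9]
grip_width: 0.0007
grasp_force: 1.6
```

Emit:
play_rows:
  series:
    - [0,0,0,-1,0,0,0]

```text
time_s: 6.23
tool_pos: [0.5781, 0.0564, 0.0546]
ee_rot: [-0.016, 1.0, 0.0, -0.001]
contact_force: [-4.6, -0.2, 3.8]
grip_width: 0.0004
grasp_force: 2.3
```

Emit:
play_rows:
  series:
    - [0,0,0,-0.5,0,0,0]
    - [0,0,0,0,0,0,0]

```text
time_s: 6.4
tool_pos: [0.579, 0.0564, 0.0545]
ee_rot: [-0.016, 1.0, 0.0, -0.001]
contact_force: [-4.7, -0.1, 3.6]
grip_width: 0.0006
grasp_force: 2.0
```

Emit:
play_rows:
  series:
    - [0,0,0,-1,0,0,0]
    - [0,0,0,0,0,0,0]

```text
time_s: 6.57
tool_pos: [0.58, 0.0565, 0.0545]
ee_rot: [-0.016, 1.0, 0.0, -0.001]
contact_force: [-5.3, 0.2, 3.2]
grip_width: 0.0006
grasp_force: 2.6
```

Emit:
play_rows:
  series:
    - [0,0,0,-1,0,0,0]
    - [0,0,0,0,0,0,0]

```text
time_s: 6.73
tool_pos: [0.5801, 0.0565, 0.0545]
ee_rot: [-0.016, 1.0, 0.0, -0.001]
contact_force: [-8.0, 0.7, 6.8]
grip_width: 0.0004
grasp_force: 4.2
```

The board has stopped firmly at TCP x=0.580. I'll back off and check that it has dropped.

Emit:
play_rows:
  series:
    - [0,0,0,3,0,0,0]
    - [0,0,0,8,0,0,0]
    - [0,0,0,20,0,0,0]
    - [0,0,0,20,0,-25,0]
    - [0,0,0,20,0,-30,0]
    - [0,0,0,20,0,-30,0]
    - [0,0,0,0,0,-30,0]
    - [0,0,0,0,0,0,0]

```text
time_s: 7.4
tool_pos: [0.4929, 0.0539, 0.175]
ee_rot: [-0.016, 1.0, 0.001, 0.005]
contact_force: [0.8, 0.2, 0.4]
grip_width: 0.0002
grasp_force: 0.0
```

Run:
```python
from h import *
s=observe();print(s["tool_pos"],s["contact_force"]);p,d=snapshot("wrist")
np.savez("w2.npz",p=p,d=d,pos=s["tool_pos"],q=s["ee_rot"])
t,td=snapshot("top");np.savez("top1.npz",p=t,d=td)
a=p[180:400,180:440]; b=t[150:330,245:400]
a=cv2.resize(a,(400,340),interpolation=2);b=cv2.resize(b,(400,464),interpolation=2)
im=np.zeros((464,800,3),np.uint8);im[:340,:400]=a;im[:,400:]=b
cv2.imwrite("pics/c2.png",im[:,:,::-1])
# plate height map: world z on the bare plate & top-depth compare
def z(dd,px):
    c=get_calibration("top");T=c["extrinsics"]
    v,u=px;zz=np.median(dd[v-2:v+3,u-2:u+3]);P=np.linalg.inv(c["mtx"])@[u*zz,v*zz,zz];return (T[:3,:3]@P+T[:3,3]).round(4)
td0=np.load("top0.npz")["d"]
for px in((250,300),(270,290),(270,320),(280,330)):print("before",z(td0,px),"after",z(td,px))
for px in((215,340),(240,305)):print("after",z(td,px))
```

```text
[0.49294921 0.0539301  0.17496809] [0.76311161 0.17206061 0.38830665]
before [0.5954 0.0793 0.0645] after [0.5029 0.0455 0.5729]
before [0.5559 0.0907 0.0643] after [0.4793 0.0497 0.5952]
before [0.5651 0.0369 0.0647] after [0.4844 0.0232 0.5919]
before [0.5502 0.016  0.0645] after [0.4761 0.0128 0.5979]
after [0.6705 0.0178 0.0743]
after [0.514  0.0428 0.569 ]
```

View pics/c2.png

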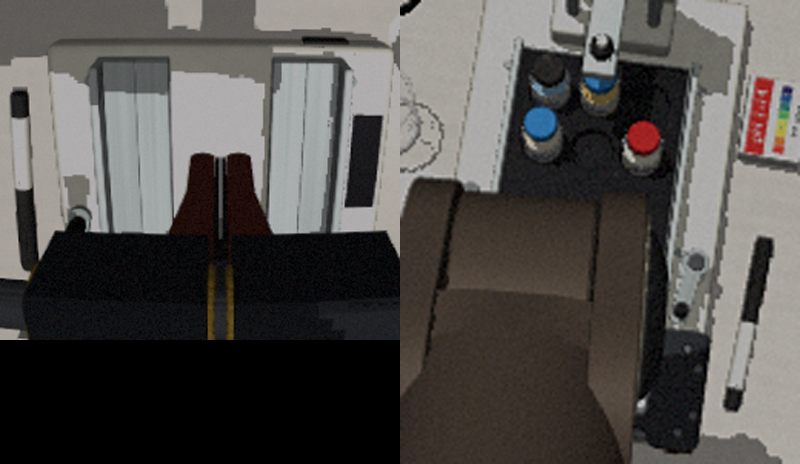

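The pictures show all vials standing and the board advanced by about 60 mm. The catch is still open, with its pin at (682,310) in the composite. I'll check the plate's height from its visible bare spots.

Run:
```python
from h import *
c=get_calibration("top");T=c["extrinsics"]
def pts(dd,m):
    v,u=np.nonzero(m);zz=dd[v,u];P=np.linalg.inv(c["mtx"])@np.c_[u*zz,v*zz,zz].T;return (T[:3,:3]@P).T+T[:3,3]
for n in("top0","top1"):
    D=np.load(n+".npz");p=D["p"];m=(p.max(2)<45)&(D["d"]>.5)
    m[:,:280]=0;m[:,362:]=0;m[:160]=0;m[300:]=0
    P=pts(D["d"],m);P=P[(P[:,2]>.045)&(P[:,2]<.075)]
    A=np.c_[P[:,:2]-P[:,:2].mean(0),np.ones(len(P))]
    for _ in range(4):
        k=np.linalg.lstsq(A,P[:,2],rcond=None)[0];r=abs(A@k-P[:,2]);g=r<.003;A,P=A[g],P[g]
    print(n,len(P),np.median(P[:,2]),"slopes",k,P[:,0].max(),P.mean(0))
# far edge + vials
p=np.load("top1.npz")["p"];hsv=cv2.cvtColor(p,cv2.COLOR_RGB2HSV)
for nme,z in(("red",(0,5)),("blue",(100,115))):
    mm=cv2.inRange(hsv,(z[0],130,70),(z[1],255,255));mm[:,:280]=0;mm[:,358:]=0;mm[:160]=0;mm[300:]=0
    nn,_,st,ce=cv2.connectedComponentsWithStats(mm)
    for i in range(1,nn):
        if st[i,4]>30:print(nme,st[i],cast("top",ce[i],.112))
```

```text
top0 3247 0.06427374885036619 slopes [-0.00899289  0.00141034  0.06417179] 0.7809924294937856 [0.59482024 0.05466812 0.06424768]
top1 1606 0.058094646623054635 slopes [-0.00937619  0.00364905  0.05796419] 0.7535956161154942 [0.68560388 0.056933   0.05802952]
red [333 197  13  12 104] [[0.68261216 0.02286258 0.112     ]]
blue [316 180  12   5  41] [[0.715246   0.06040957 0.112     ]]
blue [293 191  13  13 131] [[0.68088414 0.09469843 0.112     ]]
```

The plate dropped 6.2 mm and is level, so the board is seated. Next is the catch: I'll come down to the right of the pin.

Emit:
play_rows:
  series:
    - [0,0,0,-21,-26.5,0,0]
    - [0,0,0,-21,-26.5,0,0]
    - [0,0,0,-21,-26.5,0,0]
    - [0,0,0,-21,-26.5,0,0]
    - [0,0,0,0,0,25,0]
    - [0,0,0,0,0,25,0]
    - [0,0,0,0,0,25,0]
    - [0,0,0,0,0,15,0]

```text
time_s: 8.17
tool_pos: [0.576, -0.05, 0.0753]
ee_rot: [-0.015, 1.0, -0.0, -0.002]
contact_force: [0.0, 1.8, -0.5]
grip_width: 0.0003
grasp_force: 0.0
```

Run:
```python
from h import *
s=observe();print(s["tool_pos"],s["contact_force"]);p,d=snapshot("wrist");t,_=snapshot("scene")
a=cv2.resize(p[160:340,200:440],(400,300),interpolation=2);b=cv2.resize(t[190:310,280:440],(400,300),interpolation=2)
cv2.imwrite("pics/c3.png",np.hstack([a,b])[:,:,::-1])
```

```text
[ 0.57604102 -0.05003336  0.07534633] [ 0.00180363  1.77269658 -0.4698942 ]
```

View pics/c3.png

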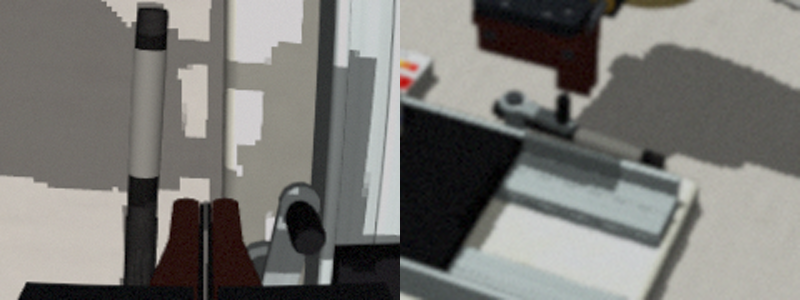

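The left crop shows the fingers right of the pin, which is at (305,225); the right crop shows the same from the side. I'll push left now.

Emit:
play_rows:
  series:
    - [0,0,0,-4,3,0,0]
    - [0,0,0,0,3,0,0]
    - [0,0,0,0,3,0,0]
    - [0,0,0,0,3,0,0]
    - [0,0,0,0,3,0,0]

```text
time_s: 8.68
tool_pos: [0.582, -0.0341, 0.0805]
ee_rot: [-0.016, 1.0, 0.0, 0.001]
contact_force: [0.9, -2.3, 0.2]
grip_width: 0.0003
grasp_force: 0.6
```

Emit:
play_rows:
  series:
    - [0,0,0,0,3,0,0]
    - [0,0,0,0,3,0,0]
    - [0,0,0,0,3,0,0]
    - [0,0,0,0,3,0,0]
    - [0,0,0,0,3,0,0]

```text
time_s: 9.1
tool_pos: [0.5813, -0.0197, 0.0798]
ee_rot: [-0.016, 1.0, -0.0, 0.0]
contact_force: [2.8, -2.9, -1.0]
grip_width: 0.0006
grasp_force: 1.4
```

Emit:
play_rows:
  series:
    - [0,0,0,0,-4,0,0]
    - [0,0,0,11,0,2,0]
    - [0,0,0,11,0,2,0]
    - [0,0,0,0,10,0,0]
    - [0,0,0,0,10,0,0]
    - [0,0,0,0,10,0,0]
    - [0,0,0,0,0,0,0]

```text
time_s: 9.68
tool_pos: [0.5586, 0.0096, 0.0756]
ee_rot: [-0.018, 1.0, 0.001, 0.0]
contact_force: [0.1, 0.2, -0.4]
grip_width: 0.0001
grasp_force: 0.0
```

Emit:
play_rows:
  series:
    - [0,0,0,-3,0,0,0]
    - [0,0,0,-3,0,0,0]
    - [0,0,0,-3,0,0,0]
    - [0,0,0,-3,0,0,0]
    - [0,0,0,-3,0,0,0]

```text
time_s: 10.1
tool_pos: [0.5686, 0.0098, 0.0747]
ee_rot: [-0.017, 1.0, 0.002, -0.005]
contact_force: [-16.9, 14.1, 12.2]
grip_width: 0.0003
grasp_force: 11.6
```

Too far left: the pin is on the fingers' right-hand corner. I'll back off, shift right and push again.

Emit:
play_rows:
  series:
    - [0,0,0,6,0,0,0]
    - [0,0,0,6,0,0,0]
    - [0,0,0,0,-6,0,0]
    - [0,0,0,0,-5,0,0]
    - [0,0,0,0,0,0,0]

```text
time_s: 10.52
tool_pos: [0.5621, -0.0076, 0.076]
ee_rot: [-0.015, 1.0, -0.001, 0.001]
contact_force: [-0.4, -0.2, -0.3]
grip_width: 0.0008
grasp_force: 0.0
```

Emit:
play_rows:
  series:
    - [0,0,0,-3,0,0,0]
    - [0,0,0,-3,0,0,0]
    - [0,0,0,-3,0,0,0]
    - [0,0,0,-3,0,0,0]

```text
time_s: 10.85
tool_pos: [0.5719, -0.0031, 0.075]
ee_rot: [-0.016, 1.0, 0.001, -0.002]
contact_force: [-5.0, 2.7, 0.5]
grip_width: 0.0001
grasp_force: 2.4
```

Run:
```python
from h import *
s=observe();print(s["tool_pos"],s["contact_force"]);p,d=snapshot("wrist");t,_=snapshot("scene")
a=cv2.resize(p[160:340,200:440],(400,300),interpolation=2);b=cv2.resize(t[190:310,280:440],(400,300),interpolation=2)
cv2.imwrite("pics/c4.png",np.hstack([a,b])[:,:,::-1])
```

```text
[ 0.57185692 -0.00310912  0.07498096] [-4.9970902   2.69549901  0.49377916]
```

View pics/c4.png

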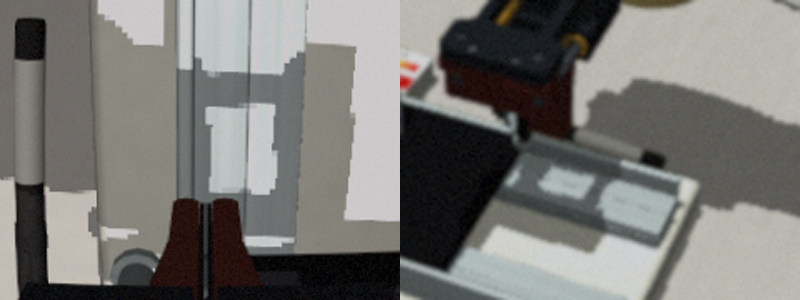

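The pin is hidden ahead of the fingers, so contact is on the front face. I'll keep pushing forward.

Emit:
play_rows:
  series:
    - [0,0,0,-2,0,0,0]
    - [0,0,0,-2,0,0,0]
    - [0,0,0,-2,0,0,0]

```text
time_s: 11.2
tool_pos: [0.58, -0.005, 0.0757]
ee_rot: [-0.016, 1.0, -0.0, 0.0]
contact_force: [-1.7, 1.4, 0.3]
grip_width: 0.0003
grasp_force: 0.5
```

Emit:
play_rows:
  series:
    - [0,0,0,-2,0,0,0]
    - [0,0,0,-2,0,0,0]
    - [0,0,0,-2,0,0,0]

```text
time_s: 11.45
tool_pos: [0.5861, -0.005, 0.0759]
ee_rot: [-0.015, 1.0, -0.0, 0.0]
contact_force: [-0.5, -0.7, 0.9]
grip_width: 0.0002
grasp_force: 0.4
```

Emit:
play_rows:
  series:
    - [0,0,0,-1,3,0,0]
    - [0,0,0,-1,3,0,0]
    - [0,0,0,-2,2,0,0]
    - [0,0,0,-2,0,0,0]

```text
time_s: 11.78
tool_pos: [0.5913, 0.0047, 0.0756]
ee_rot: [-0.016, 1.0, 0.0, -0.0]
contact_force: [-1.4, 0.9, 0.7]
grip_width: 0.0006
grasp_force: 0.6
```

Emit:
play_rows:
  series:
    - [0,0,0,-2,0,0,0]
    - [0,0,0,-1,0,0,0]
    - [0,0,0,-1,0,0,0]

```text
time_s: 12.03
tool_pos: [0.5936, 0.0049, 0.0754]
ee_rot: [-0.016, 1.0, 0.001, -0.002]
contact_force: [-9.6, 1.8, 7.3]
grip_width: 0.0007
grasp_force: 4.5
```

The fingers have hit the stop (9.6 N at about the predicted x). I'll back off, clear the area and verify.

Emit:
play_rows:
  series:
    - [0,0,0,4,0,0,0]
    - [0,0,0,10,0,0,0]
    - [0,0,0,20,0,-10,0]
    - [0,0,0,20,0,-30,0]
    - [0,0,0,20,20,-30,0]
    - [0,0,0,20,30,-20,0]
    - [0,0,0,20,30,0,0]
    - [0,0,0,20,30,0,0]

```text
time_s: 12.7
tool_pos: [0.4583, 0.1108, 0.1675]
ee_rot: [-0.015, 1.0, 0.001, 0.002]
contact_force: [0.6, 0.7, -0.4]
grip_width: 0.0002
grasp_force: 0.0
```

Emit:
play_rows:
  series:
    - [0,0,0,0,40,0,0]
    - [0,0,0,0,40,0,0]
    - [0,0,0,0,40,0,0]
    - [0,0,0,0,40,0,0]
    - [0,0,0,0,40,0,0]
    - [0,0,0,0,20,0,0]
    - [0,0,0,0,0,0,0]
    - [0,0,0,0,0,0,0]

```text
time_s: 13.37
tool_pos: [0.4507, 0.3305, 0.1654]
ee_rot: [-0.017, 1.0, 0.0, 0.0]
contact_force: [-0.2, 0.2, 0.1]
grip_width: 0.0004
grasp_force: 0.0
```

Run:
```python
from h import *
s=observe();print(s["tool_pos"],s["contact_force"]);p,d=snapshot("top");np.savez("top3.npz",p=p,d=d)
cv2.imwrite("pics/top3.png",cv2.resize(p[160:320,245:405],(600,600),interpolation=2)[:,:,::-1])
```

```text
[0.45067744 0.33052569 0.16540071] [-0.20662322  0.18772489  0.0688946 ]
```

View pics/top3.png

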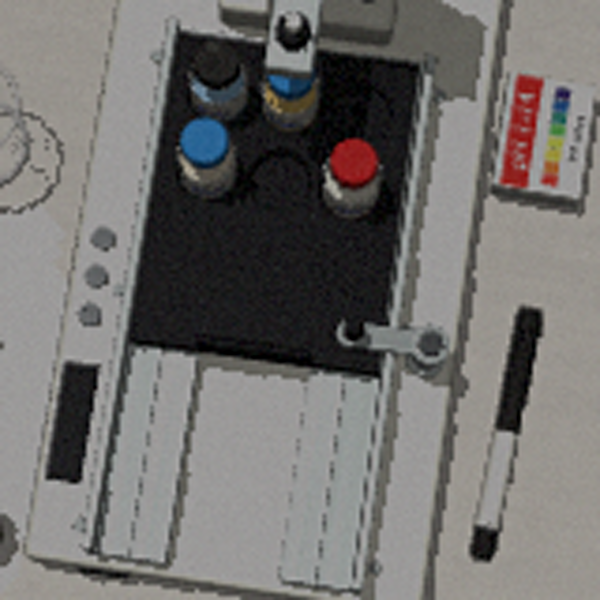

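The picture shows the catch lying over the board's right edge, with the pin at (355,328) and the screw at (430,343). All four vials are upright and the surrounding things are undisturbed. I'll do a quick angle check before handing in.

Run:
```python
from h import *
f=lambda a:np.array(a)/3.75+[245,160]
a=cast("top",f([355,326]),.0875)[0];b=cast("top",f([430,343]),.0705)[0];v=(a-b)[:2]
n=cast("top",f([[130,343],[378,372]]),.059);e=(n[0]-n[1])[:2]
an=np.arctan2(v[1],v[0]);ae=np.arctan2(e[1],e[0]);print(v,np.linalg.norm(v),"catch",1.5708-(an-ae), np.pi-an+np.radians(1.8))
D=np.load("top3.npz")["d"];c=get_calibration("top");T=c["extrinsics"]
u,w=(f([270,270])).astype(int);z=np.median(D[w-4:w+5,u-4:u+5]);print((T[:3,:3]@np.linalg.inv(c["mtx"])@[u*z,w*z,z]+T[:3,3]))
if 1.5708-(an-ae)>1.47: print(job_done())
```

```text
[-0.00126609  0.03725243] 0.03727394155912852 catch 1.5890519442526567 1.568238557944042
[0.63528592 0.05466428 0.05834853]
the job is handed in; nothing more can be done
None
```

The board is seated in its notches (plate top measured about 6 mm lower, level), the catch measures about 1.57 rad (closed) over its edge, all four vials stand upright, and I handed the job in at about 13.4 s of the 42 s allowed; the judge's verdict was not shown.

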